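# Find the warped template by rocking it on the stone slab

### The arm

A 6-joint arm with a two-finger parallel gripper is mounted at the origin on the work surface. World frame = base frame: x ahead of the robot, y to its left, z up, the work surface at z = 0. Lengths are in m, angles in degrees, forces in N, time in s.
With the tool pointing down it reaches from about 0.25 to 0.725 m from the base axis. Payload 9.7 kg.
Tool frame: the origin (TCP) lies midway between the tips of the shut fingers; the grasp point (between the pads) lies 19 mm behind it; z points along the fingers, x is the direction in which the jaws open and shut, and the axes are right-handed (so a half turn about z gives the same grasp; the last joint's range is limited). The gripper opens to 85 mm and grips with 20 to 120 N. Pads are 22 mm wide; open, the fingers measure 114 mm over their backs; the gripper's body (76 mm by 85 mm) begins 54 mm behind the grasp point. The pads swing forward as they close: fully open they stand 13 mm farther back than shut.
Start: joints at [-67.609, 4.979, 10.078, 95.1, 0, 90], TCP at [0.21, -0.509, 0.231] pointing down, gripper open.
Joint ranges: [-179.16, 179.16], [-48.56, 103.87], [-65.8, 70.77], [-126.05, 130.52], [-82.76, 87.17], [-180, 180]. Speed limits (degrees/s): [127.2, 127.2, 147.25, 180, 180, 180].

### API

Orientations are given as [roll, pitch, yaw] about the fixed x, y, z axes, in that order (R = Rz(yaw) Ry(pitch) Rx(roll)).
In Python, from workcell import sensors, camera, get_calibration, bot, recognise, place_of gives the robot as it stands. The module is installed in compiled form; this text tells all that it offers.
- The arm moves only by the tool send_rows, never from a script. Its argument "plan" is a list of rows, each a list of 3 entries, a list of its own where there are three numbers: the shift along the tool's x, y, z normalised to -1 to 1, where 1 is 0.3 m, then the turn, a rotation vector about the tool's x, y, z normalised to -1 to 1, where 1 is pi rad, then the closure, from -1 (fully open) to 1 (shut). In form: [[[x, y, z], [rx, ry, rz], claw], ...]. A call has 1 to 10 rows; each row is the pose to reach, as a shift and turn from the pose commanded when the call began, along the tool's axes at that moment, turning the shorter way round; what a row does not reach only later rows make up. A row lasts 1/10 s, in which the tool goes at most 50 mm and 8.59 degrees, less where a joint would pass 70% of its speed; a pose out of reach is approached as far as the arm can. A call with a number of a shift or a turn outside -1 to 1 is refused whole. A call with a gripper value outside its range is refused whole. The fingers move at their own pace and stop on an object; "force" is the grip in N (left out, the last holds). Time passes only in rows, so rows that repeat a pose let the fingers close. It gives the time, the measured TCP pose, the force and the opening at its end, in the units of the state.
- sensors.get_obs(): the state, without advancing time (a new reading comes with each control period).
- camera(name): name is "scene" or "top"; returns the picture (480x640x3 uint8, blue, green, red); there is no depth.
- get_calibration(name): a dict with "fx", "fy", "cx", "cy" (pixels), "k1" (the pictures are not rectified: a ray, as slopes to the right and down, at radius r is drawn at 1 + k1 r^2 times it, then the intrinsics apply), "R" (3x3) and "t" (3): a world point X has camera coordinates R X + t. Camera axes: x right, y down, z forward; pixel columns grow to the right and rows downward; lengths in m; the calibration is good to about 2 mm. A picture is of the moment at which its call begins. get_calibration takes no time and is no camera call.
- bot.job_done(): hands the job in, once; it reports no verdict.
Trained networks look in the newest picture that a camera, given by its name, has taken for a name from the list of things; names that differ only in an ending like _2 or _b are one class to them, and where a whole thing is asked for, a point or a joint stands for the part that bears it (a point fixed in the world has none). Each returns a list of dicts, best first, with "p" (0 to 1); they miss things now and then, are a little off and sometimes report something else, mostly with a low value. They report only what shows in the picture. A call takes as long as a camera call. They do not tell look-alikes from the thing itself.
- recognise(label, camera): "point" ([column, row] in pixels, amid what is visible of it).
- place_of(label, camera): "point" ([column, row] in pixels: a listed point, or the origin of a listed thing).
The state is a dict: "time": time; "q": joint angles; "qd": joint speeds; "joint_efforts": joint torques, N m; "ee_pos": TCP position; "tcp_rot": TCP orientation; "wrist_force": force on the tool from outside, world axes, zero at the start; "torque": the same for the moment, N m; "opening": finger opening in m.
Only numpy, scipy, OpenCV 4.12 (cv2) and the standard library are available. Lean on these libraries where they do the work, as an engineer would, in place of code of your own. Each camera call takes 0.05 s, during which the arm holds its last target. There are 200 camera calls.

### The job

One of the two knobbed wooden templates on the stone slab is warped: test them where they lie by pressing lightly on their corners, one at a time, until you find the one that rocks, and hold its raised corner pressed down on the stone with about 10 N (at least 5) for half a second. Then lift that template by its knob and lay it gently flat on the floor of the grey tray. Leave the flat template where it lies, disturb nothing else, and never press a template on the stone or the tray with more than 30 N.

Things in the scene. Friction and masses are not known exactly. Their poses are not given: they have to be found in the camera images.
- slab: Polished stone slab that stays where it is, 260 x 400 mm and 30 mm thick, the flat reference surface, level. Origin at the centre of its underside; z up, y along its 400 mm side. Its top is 30 mm above its origin. It lies on a firm rubber mat that raises it by 0 to 11 mm, and gives about 1 mm per 40 N pressed on it.
- tray: Shallow grey open tray that stays where it is, outside 210 mm (its x) x 160 mm (its y) x 28 mm high, walls and floor 5 mm thick, standing on the table left or right of the slab (a divided notions box stands on the other side). Origin at the centre of its underside, z up. On rubber feet: gives about 1 mm per 10 N.
- template_1: Loose wooden template, about 0.3 kg: panel 140 (its x) x 100 (its y) x 10 mm, on the slab; turned knob in the middle (top 41 mm above the panel), steel hanging ring near the middle of its +x edge. Origin under the panel's middle. The two look alike; one is flat, one twisted: two diagonally opposite corners are 3 mm higher than the other two. Neither name nor place tells which.
- template_1_knob (a point): Grip centre of template_1's knob, 26 mm above the panel, axes as the template's; 26 mm diameter from 9 mm below to 11 mm above this point. The ring makes the +x end the heavier: a twisted panel rests with one of its -x corners some 6 mm off the slab; under 1 N on that corner rocks it over (the opposite corner rises), and it falls back when let go.
- template_1_nl (a point): Press point on template_1's top face near its corner towards -x, +y of the template: 58 mm from the middle along x and 38 mm along y (12 mm in from both edges). Axes as the template's.
- template_1_nr (a point): Press point on template_1's top face near its corner towards -x, -y of the template: 58 mm from the middle along x and 38 mm along y (12 mm in from both edges). Axes as the template's.
- template_1_fl (a point): Press point on template_1's top face near its corner towards +x, +y of the template: 58 mm from the middle along x and 38 mm along y (12 mm in from both edges). Axes as the template's.
- template_1_fr (a point): Press point on template_1's top face near its corner towards +x, -y of the template: 58 mm from the middle along x and 38 mm along y (12 mm in from both edges). Axes as the template's.
- template_2: Loose wooden template, about 0.3 kg: panel 140 (its x) x 100 (its y) x 10 mm, on the slab; turned knob in the middle (top 41 mm above the panel), steel hanging ring near the middle of its +x edge. Origin under the panel's middle. The two look alike; one is flat, one twisted: two diagonally opposite corners are 3 mm higher than the other two. Neither name nor place tells which.
- template_2_knob (a point): Grip centre of template_2's knob, 26 mm above the panel, axes as the template's; 26 mm diameter from 9 mm below to 11 mm above this point. The ring makes the +x end the heavier: a twisted panel rests with one of its -x corners some 6 mm off the slab; under 1 N on that corner rocks it over (the opposite corner rises), and it falls back when let go.
- template_2_nl (a point): Press point on template_2's top face near its corner towards -x, +y of the template: 58 mm from the middle along x and 38 mm along y (12 mm in from both edges). Axes as the template's.
- template_2_nr (a point): Press point on template_2's top face near its corner towards -x, -y of the template: 58 mm from the middle along x and 38 mm along y (12 mm in from both edges). Axes as the template's.
- template_2_fl (a point): Press point on template_2's top face near its corner towards +x, +y of the template: 58 mm from the middle along x and 38 mm along y (12 mm in from both edges). Axes as the template's.
- template_2_fr (a point): Press point on template_2's top face near its corner towards +x, -y of the template: 58 mm from the middle along x and 38 mm along y (12 mm in from both edges). Axes as the template's.
- weight: Brass pattern weight, 30 mm diameter, 26 mm high, standing on the slab between the templates; a bystander. Origin at the centre of its underside.
- spool: Thread spool, 32 mm diameter, 50 mm high; a bystander. Origin at the centre of its underside.
- tape_case: Round tape-measure case, 56 mm diameter, 16 mm high; a bystander. Origin at the centre of its underside.
- mug: Mug, 76 mm diameter, 85 mm high; a bystander. Origin at the centre of its underside.
- button_jar: Glass jar, 60 mm diameter, 75 mm high; a bystander. Origin at the centre of its underside.
- clapper: Wooden pressing block, 60 x 200 x 35 mm; a bystander. Origin at the centre of its underside.
There are look-alikes about, which are no part of the job. Leave any purple look-alike of the template_1 alone. What is shaped like the template_2 but orange is not meant.

How it is judged (in metres and radians):
On the way:
1. the warped template is rocked over: raised corner pressed down (press point under 11.2 mm above the slab), opposite press point over 14 mm above it, over 5 N from the fingers, for 0.4 s (((z of template_1_nl in the frame of slab below 0.0412 m and z of template_1_fr in the frame of slab above 0.044 m and contact force between the fingers and template_1 above 5 N) or (z of template_1_nr in the frame of slab below 0.0412 m and z of template_1_fl in the frame of slab above 0.044 m and contact force between the fingers and template_1 above 5 N) or (z of template_2_nl in the frame of slab below 0.0412 m and z of template_2_fr in the frame of slab above 0.044 m and contact force between the fingers and template_2 above 5 N) or (z of template_2_nr in the frame of slab below 0.0412 m and z of template_2_fl in the frame of slab above 0.044 m and contact force between the fingers and template_2 above 5 N))), for 0.4 s.
At the end, for the whole second after the job is handed in: The warped template lies at rest on the tray's floor (middle within 45 mm of the tray's, tilt under 0.08 rad, so not on a wall), let go; the other lies on the slab within 40 mm of where it was, and being flat it lies level there (tilt under 0.015 rad) (((horizontal distance between template_1 and tray below 0.045 m and angle between template_1's own z axis and vertical below 0.08 rad and z of template_1 in the frame of tray below 0.012 m and linear speed of template_1 below 0.02 m/s and distance of template_2 from where it was at the start of the episode below 0.04 m and angle between template_2's own z axis and vertical below 0.015 rad) or (horizontal distance between template_2 and tray below 0.045 m and angle between template_2's own z axis and vertical below 0.08 rad and z of template_2 in the frame of tray below 0.012 m and linear speed of template_2 below 0.02 m/s and distance of template_1 from where it was at the start of the episode below 0.04 m and angle between template_1's own z axis and vertical below 0.015 rad))); the robot touches nothing.
It fails at once if a template is pressed on the slab or tray with more than 30 N (contact force between any of template_1, template_2 and slab above 30 N or contact force between any of template_1, template_2 and tray above 30 N).
It fails at once if a template is tipped by more than 0.5 rad (angle between any of template_1, template_2's own z axis and vertical above 0.5 rad).
It fails at once if a bystander is shifted by more than 30 mm (distance of any of weight, spool, tape_case, mug, button_jar, clapper from where it was at the start of the episode above 0.03 m).
It also fails if it takes over 67 s, if anything falls off the work surface, if the arm or the gripper's body presses on something with over 40 N, if the wrist force passes 120 N, or if a joint passes its speed limit or range.

## Working session

There is one attempt and no reset: what is moved stays moved. The work goes in short steps, Python scripts to look and compute and a tool call to move; the robot and the scene stay as the last step left them, time stands still between calls to the robot, and variables do not carry over. Pictures are saved under pics/ and viewed, on a budget of 10 in all, crops included, one or two more only if the job needs it, and the job is handed in when it is done.

Besides the shell and the picture viewer there is one more tool, called as name(argument=value, ...), one argument or row to a line, values as JSON. send_rows: Moves the arm, as the interface text tells. Scaled input: -1 to 1 covers 0.3 m each way for a shift and pi rad each way for a turn. Its arguments: {"type":"object","properties":{"plan":{"type":"array"},"force":{"type":"number"}},"required":["plan"]}

```bash
mkdir -p pics; cat > h.py <<'E'
import numpy as np, cv2
from workcell import sensors, camera, get_calibration, bot, recognise, place_of
from scipy.spatial.transform import Rotation as Ro
def ray(px,c):
    k=get_calibration(c); K=np.array([[k['fx'],0,k['cx']],[0,k['fy'],k['cy']],[0,0,1.]])
    d=np.array([(px[0]-k['cx'])/k['fx'],(px[1]-k['cy'])/k['fy']]); u=d.copy()
    for _ in range(30): u=d/(1+k['k1']*(u@u))
    R=np.array(k['R']);t=np.array(k['t']); return -R.T@t, R.T@np.array([u[0],u[1],1])
def atz(px,c,z):
    o,d=ray(px,c); return o+d*(z-o[2])/d[2]
def proj(X,c):
    k=get_calibration(c); p=np.array(k['R'])@np.array(X,float)+np.array(k['t']); u=p[:2]/p[2]; u=u*(1+k['k1']*(u@u))
    return np.array([k['fx']*u[0]+k['cx'],k['fy']*u[1]+k['cy']])
def obs():
    o=sensors.get_obs(); print({k:np.round(o[k],4).tolist() for k in ('time','ee_pos','tcp_rot','wrist_force','opening')}); return o
E
python3 - <<'E'
from h import *
np.set_printoptions(precision=4,suppress=True)
obs()
for c in('scene','top'):
    cv2.imwrite(f'pics/{c}0.png',camera(c)); k=get_calibration(c); print(c,-np.array(k['R']).T@k['t'],k['fx'])
    for l in ['slab','tray','template_1','template_1_knob','template_1_nl','template_1_nr','template_1_fl','template_1_fr','weight']:
        z=dict(slab=0.005,tray=0,template_1=.035,template_1_knob=.071,weight=.035).get(l,.045)
        for r in place_of(l,c)[:5]: print(l,round(r['p'],2),np.round(r['point']),atz(r['point'],c,z)[:2])
E
```

```text
{'time': 0.0, 'ee_pos': [0.2094, -0.5083, 0.2306], 'tcp_rot': [179.9977, 0.0755, -67.6094], 'wrist_force': [0.2088, 0.0098, 0.3002], 'opening': 0.0855}
scene [ 1.3159 -0.6668  0.8109] 521.4622931739885
slab 0.76 [309. 244.] [0.5486 0.0015]
slab 0.33 [356. 218.] [0.5472 0.1702]
tray 0.84 [390. 190.] [0.5059 0.3495]
tray 0.55 [305. 208.] [0.4162 0.1014]
tray 0.53 [331. 215.] [0.4901 0.1328]
template_1 0.81 [218. 377.] [ 0.7634 -0.3993]
template_1 0.78 [333. 216.] [0.5291 0.1001]
template_1 0.75 [475. 215.] [0.7692 0.3828]
template_1 0.68 [268. 252.] [ 0.5382 -0.1154]
template_1 0.45 [298. 247.] [ 0.5703 -0.0495]
template_1_knob 0.89 [475. 208.] [0.7769 0.3622]
template_1_knob 0.57 [332. 202.] [0.5226 0.1032]
template_1_nl 0.92 [461. 226.] [0.781  0.3049]
template_1_nl 0.66 [330. 197.] [0.4725 0.1411]
template_1_nr 0.97 [487. 231.] [0.8358 0.3355]
template_1_nr 0.95 [304. 208.] [0.4651 0.0576]
template_1_fl 0.78 [457. 203.] [0.7126 0.382 ]
template_1_fl 0.56 [357. 216.] [0.58  0.138]
template_1_fr 0.96 [334. 226.] [0.5739 0.0629]
template_1_fr 0.56 [489. 205.] [0.7741 0.4395]
template_1
[... 264 characters left out ...]
 [0.4847 0.3579]
tray 0.33 [392. 206.] [ 0.6183 -0.153 ]
template_1 0.98 [281. 244.] [0.5333 0.0851]
template_1 0.73 [132. 146.] [0.7401 0.4013]
template_1 0.55 [498. 154.] [ 0.7246 -0.3784]
template_1_knob 0.94 [130. 138.] [0.7466 0.3925]
template_1_nl 0.63 [161. 141.] [0.7484 0.337 ]
template_1_nl 0.58 [261. 271.] [0.4756 0.1249]
template_1_nr 0.67 [325. 250.] [ 0.5191 -0.0054]
template_1_nr 0.57 [293. 274.] [0.4704 0.06  ]
template_1_fl 0.95 [259. 215.] [0.5905 0.1306]
template_1_fl 0.66 [120. 174.] [0.6781 0.4198]
template_1_fr 0.91 [ 98. 149.] [0.7307 0.4686]
template_1_fr 0.7 [298. 217.] [0.5874 0.0502]
weight 0.44 [324. 249.] [ 0.5224 -0.0042]
weight 0.31 [373. 273.] [ 0.4721 -0.1044]
```

View pics/top0.png

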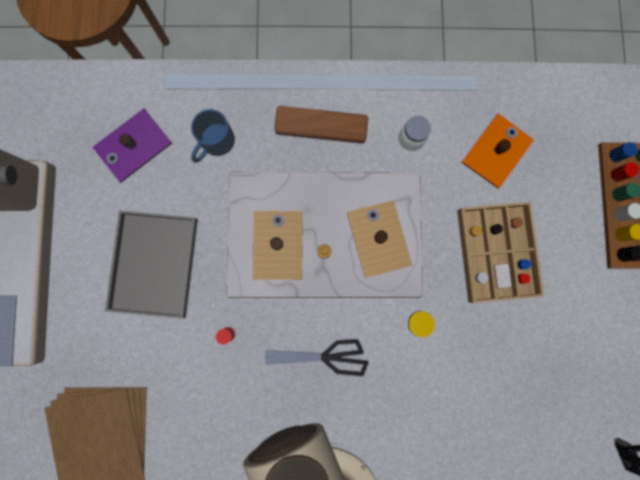

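View pics/scene0.png

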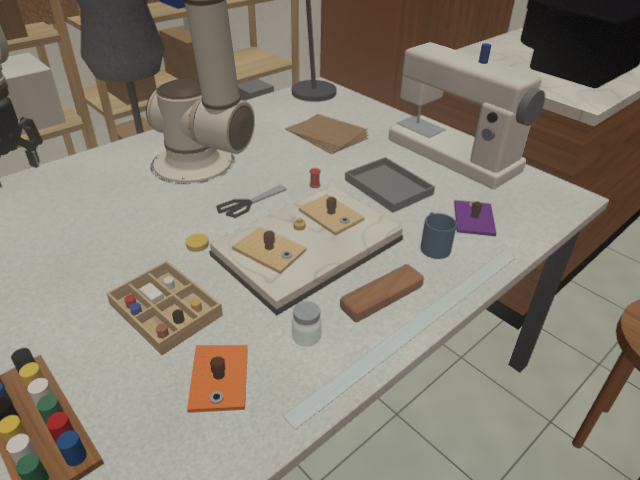

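The top view shows purple (131,146) and orange (498,150) look-alikes, which I'll leave alone. The two wooden templates on the slab are A at (277,245) and B at (380,239), with their rings towards +x. The tray is at (153,265), on the left, and the brass weight at (324,251). Next I'll segment the panels and get the slab height by stereo.

```bash
python3 - <<'E'
from h import *
np.set_printoptions(precision=4,suppress=True)
im=cv2.imread('pics/top0.png'); sc=cv2.imread('pics/scene0.png')
def blob(im,seed,hi,ro):
    hsv=cv2.cvtColor(im,cv2.COLOR_BGR2HSV); m=hi(hsv).astype(np.uint8)*255
    m=cv2.morphologyEx(m,cv2.MORPH_CLOSE,np.ones((ro,ro)))
    n,l=cv2.connectedComponents(m); i=l[seed[1],seed[0]]
    c=cv2.findContours((l==i).astype(np.uint8),cv2.RETR_EXTERNAL,cv2.CHAIN_APPROX_NONE)[0][0][:,0,:].astype(float)
    return c
wood=lambda h:(h[...,1]>60)&(h[...,0]>8)&(h[...,0]<25)&(h[...,2]>110)
for nm,s in(('A',(290,265)),('B',(392,262))):
  for z in(.045,.05):
    c=blob(im,s,wood,9)
    P=np.array([atz(p,'top',z)[:2] for p in c]); r=cv2.minAreaRect(P.astype(np.float32)); print(nm,z,r)
    ct=np.array(r[0])
  print(np.round(cv2.boxPoints(r),4).tolist())
# stereo: knob tops (recognise) in both
def tri(a,b):
    o1,d1=ray(a,'top');o2,d2=ray(b,'scene');A=np.c_[d1,-d2];s=np.linalg.lstsq(A,o2-o1,rcond=None)[0]
    p,q=o1+s[0]*d1,o2+s[1]*d2; return (p+q)/2,np.linalg.norm(p-q)
# corners of panels in the scene picture
for nm,s in(('A',(325,222)),('B',(262,258))):
    c=blob(sc,s,wood,9); a=cv2.approxPolyDP(c.astype(np.int32).reshape(-1,1,2),8,True)[:,0]; print(nm,'scene corners',a.tolist())
for nm,s in(('A',(290,265)),('B',(392,262))):
    c=blob(im,s,wood,9); print(nm,'top',np.round(cv2.boxPoints(cv2.minAreaRect(c.astype(np.float32)))).tolist())
c=blob(im,(153,265),lambda h:(h[...,2]<135)&(h[...,1]<60),3)
P=np.array([atz(p,'top',.02)[:2] for p in c]); print('tray',cv2.minAreaRect(P.astype(np.float32)))
v=np.hstack([cv2.resize(im[190:300,225:425],None,fx=4,fy=4)]); cv2.imwrite('pics/crop_top.png',v)
v=cv2.resize(sc[185:305,200:410],None,fx=3.8,fy=3.8); cv2.imwrite('pics/crop_sc.png',v)
E
```

```text
A 0.045 ((0.5308597683906555, 0.0922795981168747), (0.13782164454460144, 0.09799977391958237), 0.09603885561227798)
A 0.05 ((0.5304131507873535, 0.09188809990882874), (0.13711237907409668, 0.09749461710453033), 0.09638640284538269)
[[0.4618000090122223, 0.1404999941587448], [0.461899995803833, 0.0430000014603138], [0.5990999937057495, 0.043299999088048935], [0.5989000201225281, 0.14079999923706055]]
B 0.045 ((0.5426278114318848, -0.11690110713243484), (0.13973566889762878, 0.10016342997550964), 14.690279960632324)
B 0.05 ((0.5421204566955566, -0.11621544510126114), (0.13901595771312714, 0.09964752942323685), 14.690279960632324)
[[0.46219998598098755, -0.08560000360012054], [0.48750001192092896, -0.18199999630451202], [0.621999979019165, -0.1467999964952469], [0.5967000126838684, -0.05040000006556511]]
A scene corners [[363, 217], [336, 200], [327, 208], [327, 194], [299, 207], [294, 228], [313, 219], [336, 234]]
B scene corners [[232, 246], [280, 273], [305, 250], [275, 234], [264, 243], [259, 227]]
A top [[253.0, 211.0], [301.0, 211.0], [301.0, 278.0], [253.0, 278.0]]
B top [[347.0, 212.0], [393.0, 199.0], [411.0, 265.0], [365.0, 278.0]]
tray ((0.49315130710601807, 0.35468000173568726), (0.17035625874996185, 0.21147194504737854), 84.53377532958984)
```

View pics/crop_top.png

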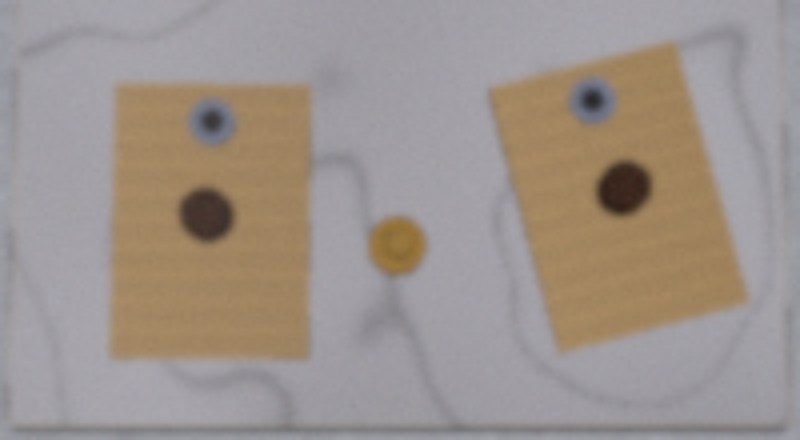

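View pics/crop_sc.png

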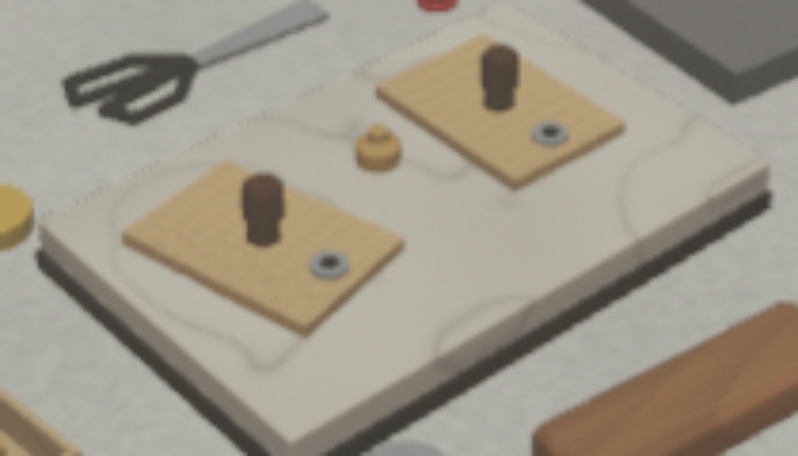

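Both crops show plain wooden panels on the slab, rings towards +x: A is nearly square to the world, B is turned about 15°. The first target is B's nr corner, so I'll work out the moves.

```bash
cat >> h.py <<'E'
def mv(c,t):
    "c,t: x,y,z,yaw(deg), tool down -> normalised numbers"
    Rc=Ro.from_euler('xyz',[180,0,c[3]],degrees=True)
    s=Rc.inv().apply(np.array(t[:3])-c[:3])/.3; print('shift',np.round(s,4).tolist(),'rz',round(-(t[3]-c[3])/180,4))
E
python3 - <<'E'
from h import *
S=(.21,-.509,.231,-67.609); M=(.35,-.33,.16,-30); T=(.4956,-.1677,.09,0)
mv(S,M); mv(M,T); mv(T,(.4764,-.0942,.09,0)); mv((.4764,-.0942,.09,0),(.472,.054,.09,0));
E
```

```text
shift [-0.3739, -0.6588, 0.2367] rz -0.2089
shift [0.1498, -0.7112, 0.2333] rz -0.1667
shift [-0.064, -0.245, -0.0] rz 0.0
shift [-0.0147, -0.494, -0.0] rz 0.0
```

send_rows(
  plan=[
    [[-0.3739,-0.6588,0.2367],[0,0,-0.2089],1],
    [[-0.3739,-0.6588,0.2367],[0,0,-0.2089],1],
    [[-0.3739,-0.6588,0.2367],[0,0,-0.2089],1],
    [[-0.3739,-0.6588,0.2367],[0,0,-0.2089],1],
    [[-0.3739,-0.6588,0.2367],[0,0,-0.2089],1],
    [[-0.3739,-0.6588,0.2367],[0,0,-0.2089],1],
    [[-0.3739,-0.6588,0.2367],[0,0,-0.2089],1],
  ],
)

```text
time: 1.7
ee_pos: [0.3498, -0.329, 0.1603]
tcp_rot: [180.0, 0.0, -29.9]
wrist_force: [-0.6, -1.0, -0.1]
opening: 0.0001
```

send_rows(
  plan=[
    [[0.1498,-0.7112,0.2333],[0,0,-0.1667],1],
    [[0.1498,-0.7112,0.2333],[0,0,-0.1667],1],
    [[0.1498,-0.7112,0.2333],[0,0,-0.1667],1],
    [[0.1498,-0.7112,0.2333],[0,0,-0.1667],1],
    [[0.1498,-0.7112,0.2333],[0,0,-0.1667],1],
    [[0.1498,-0.7112,0.2333],[0,0,-0.1667],1],
    [[0.1498,-0.7112,0.2333],[0,0,-0.1667],1],
    [[0.1498,-0.7112,0.2333],[0,0,-0.1667],1],
  ],
)

```text
time: 2.5
ee_pos: [0.4949, -0.1687, 0.091]
tcp_rot: [180.0, -0.0, -0.1]
wrist_force: [-0.3, 0.0, -1.8]
opening: 0.0003
```

```bash
python3 - <<'E'
from h import *
np.set_printoptions(precision=4,suppress=True)
def tri(a,b):
    o1,d1=ray(a,'top');o2,d2=ray(b,'scene');s=np.linalg.lstsq(np.c_[d1,-d2],o2-o1,rcond=None)[0]
    p,q=o1+s[0]*d1,o2+s[1]*d2; return (p+q)/2,np.linalg.norm(p-q)
for n,t,s in[('Afr',(310,85),(515,180)),('Afl',(117,85),(625,122)),('Anl',(110,357),(485,36)),('Anr',(310,357),(377,90)),('Bfr',(676,44),(305,325)),('Bfl',(490,90),(404,240)),('Bnr',(748,298),(122,235)),('Bnl',(560,352),(225,162)),('slabfr',(785,0),(290,447))]:
    p,e=tri((225+t[0]/4-.4,190+t[1]/4-.4),(200+s[0]/3.8-.4,185+s[1]/3.8-.4)); print(n,p,round(e,4))
E
```

```text
Afr [0.5993 0.0414 0.051 ] 0.0009
Afl [0.5998 0.1405 0.0505] 0.0019
Anl [0.461  0.1421 0.0494] 0.0013
Anr [0.461  0.0418 0.048 ] 0.0025
Bfr [ 0.6211 -0.1469  0.0511] 0.0023
Bfl [ 0.5973 -0.0507  0.0491] 0.002
Bnr [ 0.4888 -0.1814  0.0555] 0.0007
Bnl [ 0.4624 -0.0856  0.0496] 0.0005
slabfr [ 0.6584 -0.203   0.0172] 0.0252
```

send_rows(
  plan=[
    [[0,0,0.05],[0,0,0],1],
    [[0,0,0.1],[0,0,0],1],
    [[0,0,0.1],[0,0,0],1],
    [[0,0,0.1],[0,0,0],1],
  ],
)

```text
time: 2.9
ee_pos: [0.4944, -0.1673, 0.0595]
tcp_rot: [-180.0, 0.1, -0.0]
wrist_force: [0.6, 0.2, 0.7]
opening: -0.0002
```

Triangulating the corners puts B's nr about 5.5 mm higher than the rest, which makes it the likely raised corner. The other seven corners are at about 0.050. I'll press it in small steps.

send_rows(
  plan=[
    [[0,0,0.01],[0,0,0],1],
    [[0,0,0.01],[0,0,0],1],
    [[0,0,0.01],[0,0,0],1],
  ],
)

```text
time: 3.2
ee_pos: [0.4953, -0.1673, 0.0575]
tcp_rot: [180.0, -0.0, 0.0]
wrist_force: [-0.3, -0.0, 0.0]
opening: -0.0002
```

send_rows(
  plan=[
    [[0,0,0.005],[0,0,0],1],
    [[0,0,0.01],[0,0,0],1],
    [[0,0,0.01],[0,0,0],1],
    [[0,0,0.01],[0,0,0],1],
  ],
)

```text
time: 3.6
ee_pos: [0.4951, -0.1672, 0.0543]
tcp_rot: [-180.0, 0.0, -0.0]
wrist_force: [-0.5, 0.2, -0.7]
opening: 0.0002
```

send_rows(
  plan=[
    [[0,0,0.0035],[0,0,0],1],
    [[0,0,0.007],[0,0,0],1],
    [[0,0,0.007],[0,0,0],1],
    [[0,0,0.007],[0,0,0],1],
  ],
)

```text
time: 4.0
ee_pos: [0.4951, -0.1673, 0.0522]
tcp_rot: [180.0, 0.0, -0.0]
wrist_force: [0.2, 0.6, 0.0]
opening: 0.0003
```

```bash
python3 - <<'E'
from h import *
obs(); cv2.imwrite('pics/sc1.png',camera('scene'));obs()
E
```

```text
{'time': 4.0, 'ee_pos': [0.4951, -0.1673, 0.0522], 'tcp_rot': [179.9992, 0.0013, -0.0024], 'wrist_force': [0.2344, 0.5507, 0.0363], 'opening': 0.0003}
{'time': 4.05, 'ee_pos': [0.4951, -0.1673, 0.0522], 'tcp_rot': [-179.9994, -0.0025, -0.003], 'wrist_force': [0.1242, 0.5715, 1.635], 'opening': -0.0003}
```

send_rows(
  plan=[
    [[0,0,0.001],[0,0,0],1],
    [[0,0,0.001],[0,0,0],1],
  ],
)

```text
time: 4.25
ee_pos: [0.4952, -0.1673, 0.0519]
tcp_rot: [180.0, -0.0, -0.0]
wrist_force: [0.2, -0.2, 0.8]
opening: -0.0
```

send_rows(
  plan=[
    [[0,0,0.001],[0,0,0],1],
    [[0,0,0.001],[0,0,0],1],
  ],
)

```text
time: 4.45
ee_pos: [0.4951, -0.1673, 0.0516]
tcp_rot: [180.0, -0.0, -0.0]
wrist_force: [0.5, -0.6, 0.8]
opening: 0.0001
```

send_rows(
  plan=[
    [[0,0,0.001],[0,0,0],1],
    [[0,0,0.001],[0,0,0],1],
  ],
)

```text
time: 4.65
ee_pos: [0.4951, -0.1673, 0.0512]
tcp_rot: [180.0, 0.0, -0.0]
wrist_force: [0.5, -0.4, 1.2]
opening: -0.0002
```

send_rows(
  plan=[
    [[0,0,0.001],[0,0,0],1],
    [[0,0,0.001],[0,0,0],1],
  ],
)

```text
time: 4.85
ee_pos: [0.4951, -0.1673, 0.0509]
tcp_rot: [180.0, 0.0, -0.0]
wrist_force: [-0.7, -0.8, 1.8]
opening: 0.0003
```

```bash
python3 - <<'E'
from h import *
a=cv2.imread('pics/scene0.png'); b=camera('scene'); cv2.imwrite('pics/sc2.png',b)
s=np.hstack([cv2.resize(x[215:285,220:320],None,fx=4,fy=4,interpolation=cv2.INTER_CUBIC) for x in(a,b)]); cv2.imwrite('pics/cmp.png',s)
obs()
E
```

```text
{'time': 4.9, 'ee_pos': [0.4951, -0.1673, 0.051], 'tcp_rot': [179.9961, 0.0004, -0.0051], 'wrist_force': [0.3536, -0.282, 1.1878], 'opening': -0.0001}
```

View pics/cmp.png

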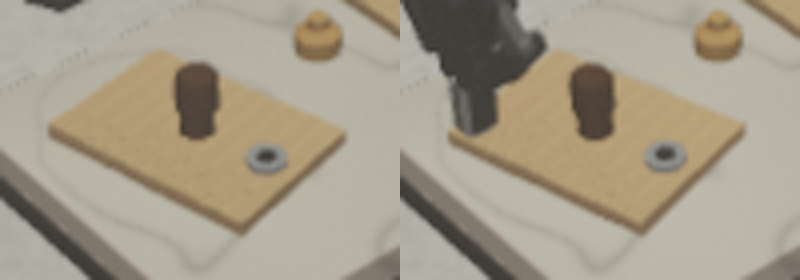

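The right half shows the near-left corner lower (row 130→137) and the opposite +x,+y corner higher (133→127). B is rocking under about 1 N, so it's the warped one. I'll keep lowering until the corner bottoms out.

send_rows(
  plan=[
    [[0,0,0.001],[0,0,0],1],
    [[0,0,0.001],[0,0,0],1],
  ],
)

```text
time: 5.1
ee_pos: [0.4952, -0.1673, 0.0507]
tcp_rot: [180.0, -0.0, -0.0]
wrist_force: [0.1, -0.5, 0.5]
opening: 0.0003
```

send_rows(
  plan=[
    [[0,0,0.001],[0,0,0],1],
    [[0,0,0.001],[0,0,0],1],
  ],
)

```text
time: 5.3
ee_pos: [0.4952, -0.1673, 0.0505]
tcp_rot: [180.0, -0.0, -0.0]
wrist_force: [-0.4, -1.5, 2.5]
opening: 0.0002
```

send_rows(
  plan=[
    [[0,0,0.001],[0,0,0],1],
    [[0,0,0.001],[0,0,0],1],
  ],
)

```text
time: 5.5
ee_pos: [0.4952, -0.1673, 0.0504]
tcp_rot: [180.0, -0.0, -0.0]
wrist_force: [-2.2, -0.9, 4.9]
opening: 0.0002
```

send_rows(
  plan=[
    [[0,0,0.001],[0,0,0],1],
    [[0,0,0.001],[0,0,0],1],
  ],
)

```text
time: 5.7
ee_pos: [0.4952, -0.1673, 0.0503]
tcp_rot: [180.0, -0.0, -0.0]
wrist_force: [-2.8, -0.4, 5.8]
opening: 0.0003
```

send_rows(
  plan=[
    [[0,0,0.001],[0,0,0],1],
    [[0,0,0.001],[0,0,0],1],
  ],
)

```text
time: 5.9
ee_pos: [0.4952, -0.1673, 0.0503]
tcp_rot: [180.0, -0.0, -0.0]
wrist_force: [-3.3, -0.1, 9.4]
opening: 0.0002
```

send_rows(
  plan=[
    [[0,0,0.001],[0,0,0],1],
    [[0,0,0.001],[0,0,0],1],
    [[0,0,0.001],[0,0,0],1],
    [[0,0,0.001],[0,0,0],1],
  ],
)

```text
time: 6.3
ee_pos: [0.4952, -0.1673, 0.0502]
tcp_rot: [180.0, -0.0, -0.0]
wrist_force: [-4.4, 0.2, 10.8]
opening: -0.0001
```

send_rows(
  plan=[
    [[0,0,0],[0,0,0],1],
    [[0,0,0],[0,0,0],1],
    [[0,0,0],[0,0,0],1],
    [[0,0,0],[0,0,0],1],
    [[0,0,0],[0,0,0],1],
    [[0,0,0],[0,0,0],1],
    [[0,0,0],[0,0,0],1],
    [[0,0,0],[0,0,0],1],
  ],
)

```text
time: 7.1
ee_pos: [0.4952, -0.1673, 0.0502]
tcp_rot: [180.0, -0.0, -0.0]
wrist_force: [-3.2, -0.9, 10.2]
opening: 0.0002
```

```bash
python3 - <<'E'
from h import *
obs(); b=camera('scene'); cv2.imwrite('pics/sc3.png',b)
a=cv2.imread('pics/scene0.png')
# vertical shift of the fl and fr corner patches and the weight
for n,(x,y) in dict(Bfl=(305,249),Bfr=(280,271),weight=(299,224),Afr=(335,233)).items():
    g=[cv2.cvtColor(i[y-9:y+9,x-9:x+9],cv2.COLOR_BGR2GRAY).astype(np.float32) for i in(a,b)]
    print(n,cv2.phaseCorrelate(*g,cv2.createHanningWindow((18,18),cv2.CV_32F)))
E
```

```text
{'time': 7.1, 'ee_pos': [0.4952, -0.1673, 0.0502], 'tcp_rot': [179.9804, -0.0418, -0.0039], 'wrist_force': [-3.1936, -0.8704, 10.2094], 'opening': 0.0002}
Bfl ((-0.03656134144740619, -0.5708189010257136), 0.9169307682249281)
Bfr ((-0.1750388321495695, 0.17638423329435682), 1.033861098834026)
weight ((-0.1837735400700602, -0.10387572064732176), 0.9982671969466739)
Afr ((-0.0542417947059608, -0.08742100096443295), 0.9996246644008306)
```

```bash
python3 - <<'E'
from h import *
a=cv2.imread('pics/scene0.png'); b=cv2.imread('pics/sc3.png')
cv2.imwrite('pics/cmp2.png',np.hstack([cv2.resize(x[215:285,225:320],None,fx=4.2,fy=4.2,interpolation=cv2.INTER_CUBIC) for x in(a,b)]))
P=(.4956,-.1677,.0489,0); U=(.4956,-.1677,.14,0); K=(.542,-.116,.14,14.7)
mv(P,U); mv(U,K)
E
```

```text
shift [0.0, 0.0, -0.3037] rz 0.0
shift [0.1547, -0.1723, -0.0] rz -0.0817
```

View pics/cmp2.png

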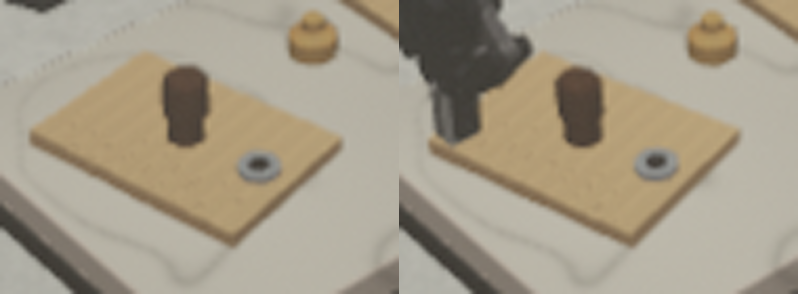

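The opposite corner rises about 10 crop px (roughly 6 mm) while the pressed corner stays down at a steady 10 N, so the rock-over is done. I'll lift off and go above B's knob, opening the gripper.

send_rows(
  plan=[
    [[0,0,-0.01],[0,0,0],1],
    [[0,0,-0.03],[0,0,0],1],
    [[0,0,-0.1],[0,0,0],1],
    [[0,0,-0.2],[0,0,0],1],
    [[0,0,-0.3037],[0,0,0],0],
    [[0,0,-0.3037],[0,0,0],-1],
  ],
)

```text
time: 7.75
ee_pos: [0.4968, -0.1677, 0.1447]
tcp_rot: [179.9, -0.3, 0.0]
wrist_force: [1.0, 0.7, -0.6]
opening: 0.0283
```

```bash
python3 - <<'E'
from h import *
np.set_printoptions(precision=4,suppress=True)
obs()
c=camera('scene'); t=camera('top'); cv2.imwrite('pics/t4.png',t); cv2.imwrite('pics/s4.png',c)
for r in place_of('template_1_knob','scene')[:5]: print(np.round(r['point'],1),round(r['p'],2),atz(r['point'],'scene',.078)[:2])
k=(225+624/4-.4,190+188/4-.4); print('knob top from top0',atz(k,'top',.0925))
print('scene knob top', atz((200+263/3.8-.4,185+182/3.8-.4),'scene',.0925))
E
```

```text
{'time': 7.75, 'ee_pos': [0.4968, -0.1677, 0.1447], 'tcp_rot': [179.9005, -0.3332, 0.0076], 'wrist_force': [1.0448, 0.7154, -0.5999], 'opening': 0.0283}
[473.8 207.1] 0.93 [0.7772 0.3529]
[333.2 204.5] 0.85 [0.5385 0.0912]
[299.3 249.8] 0.7 [ 0.621  -0.0892]
knob top from top0 [ 0.5413 -0.1137  0.0925]
scene knob top [ 0.5417 -0.1129  0.0925]
```

send_rows(
  plan=[
    [[0.1523,-0.1783,0],[0,0,-0.0817],-1],
    [[0.1523,-0.1783,0],[0,0,-0.0817],-1],
    [[0.1523,-0.1783,0],[0,0,-0.0817],-1],
    [[0.1523,-0.1783,0],[0,0,-0.0817],-1],
    [[0.1523,-0.1783,0],[0,0,-0.0817],-1],
    [[0.1523,-0.1783,0],[0,0,-0.0817],-1],
    [[0.1523,-0.1783,0],[0,0,-0.0817],-1],
  ],
)

```text
time: 8.6
ee_pos: [0.5405, -0.1143, 0.1403]
tcp_rot: [180.0, -0.0, 14.6]
wrist_force: [-0.7, -0.3, -0.0]
opening: 0.0856
```

```bash
python3 - <<'E'
from h import *
obs(); s=camera('scene'); cv2.imwrite('pics/s5.png',s)
cv2.imwrite('pics/s5c.png',cv2.resize(s[150:300,200:360],None,fx=3.6,fy=3.6))
E
```

```text
{'time': 8.6, 'ee_pos': [0.5405, -0.1143, 0.1403], 'tcp_rot': [179.9967, -0.0021, 14.6192], 'wrist_force': [-0.7248, -0.2772, -0.0329], 'opening': 0.0856}
```

View pics/s5c.png

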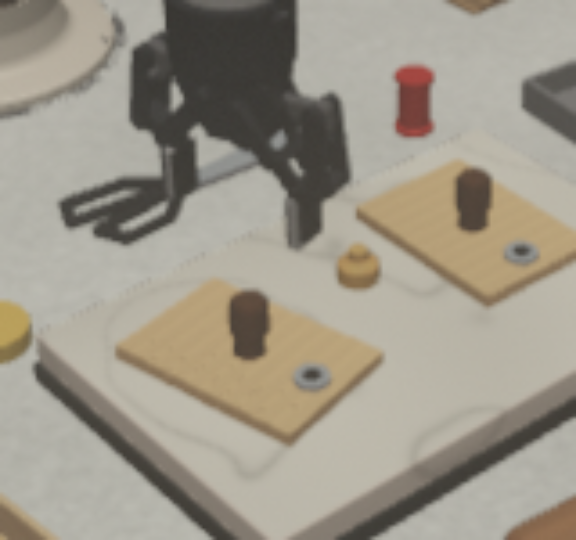

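The open jaws straddle B's knob at crop (248,300), and the template has fallen back. Next I'll lower and grip.

send_rows(
  plan=[
    [[0,0,0.1],[0,0,0],-1],
    [[0,0,0.2],[0,0,0],-1],
    [[0,0,0.25],[0,0,0],-1],
    [[0,0,0.2767],[0,0,0],-1],
    [[0,0,0.2767],[0,0,0],-1],
    [[0,0,0.2767],[0,0,0],-1],
  ],
  force=40,
)

```text
time: 9.25
ee_pos: [0.5414, -0.1139, 0.0585]
tcp_rot: [180.0, -0.1, 14.7]
wrist_force: [0.1, 0.0, 0.2]
opening: 0.0852
```

send_rows(
  plan=[
    [[0,0,0],[0,0,0],0.3],
    [[0,0,0],[0,0,0],0.3],
    [[0,0,0],[0,0,0],0.3],
    [[0,0,0],[0,0,0],0.5],
    [[0,0,0],[0,0,0],0.7],
    [[0,0,0],[0,0,0],1],
    [[0,0,0],[0,0,0],1],
    [[0,0,0],[0,0,0],1],
  ],
  force=40,
)

```text
time: 10.05
ee_pos: [0.5411, -0.1138, 0.0577]
tcp_rot: [180.0, -0.0, 14.7]
wrist_force: [-0.2, -1.1, 6.1]
opening: 0.0248
```

send_rows(
  plan=[
    [[0,0,-0.005],[0,0,0],1],
    [[0,0,-0.015],[0,0,0],1],
    [[0,0,-0.05],[0,0,0],1],
    [[0,0,-0.1],[0,0,0],1],
    [[0,0,-0.2],[0,0,0],1],
    [[0,0,-0.3],[0,0,0],1],
    [[0,0,-0.4],[0,0,0],1],
    [[0,0,-0.4],[0,0,0],1],
    [[0,0,-0.4],[0,0,0],1],
    [[0,0,-0.4],[0,0,0],1],
  ],
)

```text
time: 11.05
ee_pos: [0.5403, -0.1137, 0.1761]
tcp_rot: [-180.0, 0.1, 14.7]
wrist_force: [0.8, 0.3, -4.0]
opening: 0.0247
```

```bash
python3 - <<'E'
from h import *
obs(); s=camera('scene'); cv2.imwrite('pics/s6.png',s); t=camera('top');cv2.imwrite('pics/t6.png',t)
cv2.imwrite('pics/s6c.png',np.hstack([cv2.resize(s[100:320,150:430],None,fx=1.9,fy=1.9)[:400],cv2.resize(t[160:370,300:450],None,fx=1.9,fy=1.9)[:400,:260]]) if 0 else cv2.resize(s[120:290,180:400],None,fx=3.2,fy=3.2))
L=(.5413,-.1142,.177,14.7); M=(.515,.12,.177,5); T=(.493,.355,.177,-5.5)
mv(L,M); mv(M,T)
E
```

```text
{'time': 11.05, 'ee_pos': [0.5403, -0.1137, 0.1761], 'tcp_rot': [-179.9581, 0.0888, 14.7013], 'wrist_force': [0.8281, 0.3305, -3.9767], 'opening': 0.0247}
shift [0.1133, -0.7774, -0.0] rz 0.0539
shift [-0.0048, -0.7867, -0.0] rz 0.0583
```

View pics/s6c.png

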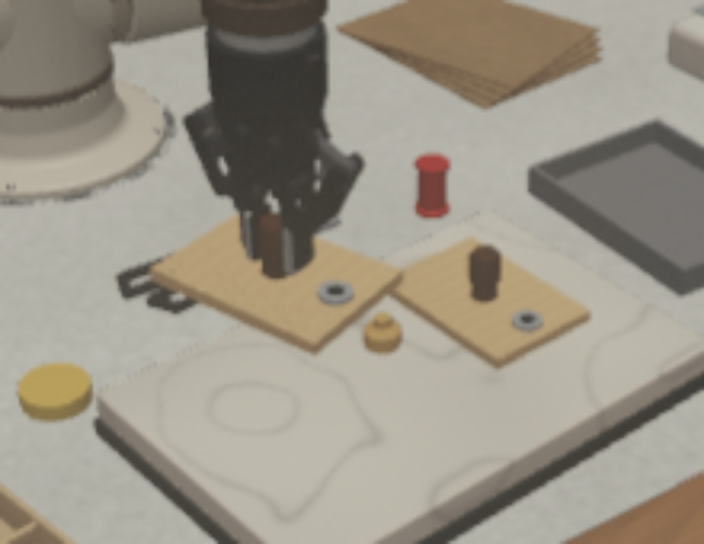

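The template is lifted clear and level with 4 N on the wrist, and the weight and A are untouched. Now I'll carry it to the tray.

send_rows(
  plan=[
    [[0.0113,-0.0777,0],[0,0,0.0054],1],
    [[0.0283,-0.1944,0],[0,0,0.0135],1],
    [[0.0453,-0.311,0],[0,0,0.0216],1],
    [[0.0623,-0.4276,0],[0,0,0.0296],1],
    [[0.0793,-0.5442,0],[0,0,0.0377],1],
    [[0.0963,-0.6608,0],[0,0,0.0458],1],
    [[0.1133,-0.7774,0],[0,0,0.0539],1],
  ],
)

```text
time: 11.85
ee_pos: [0.5137, 0.1217, 0.1763]
tcp_rot: [180.0, 0.1, 4.9]
wrist_force: [1.2, -0.7, -3.3]
opening: 0.0245
```

send_rows(
  plan=[
    [[-0.0007,-0.118,0],[0,0,0.0087],1],
    [[-0.0014,-0.236,0],[0,0,0.0175],1],
    [[-0.0022,-0.354,0],[0,0,0.0262],1],
    [[-0.0029,-0.472,0],[0,0,0.035],1],
    [[-0.0036,-0.59,0],[0,0,0.0437],1],
    [[-0.0043,-0.7,0],[0,0,0.053],1],
    [[-0.0048,-0.76,0],[0,0,0.0583],1],
    [[-0.0048,-0.7867,0],[0,0,0.0583],1],
    [[-0.0048,-0.7867,0],[0,0,0.0583],1],
    [[-0.0048,-0.7867,0],[0,0,0.0583],1],
  ],
)

```text
time: 12.85
ee_pos: [0.4925, 0.3546, 0.1769]
tcp_rot: [180.0, 0.0, -5.5]
wrist_force: [-0.1, 0.9, -2.2]
opening: 0.0249
```

```bash
python3 - <<'E'
from h import *
obs(); t=camera('top');cv2.imwrite('pics/t7.png',t); s=camera('scene'); cv2.imwrite('pics/s7.png',s)
cv2.imwrite('pics/c7.png',np.hstack([cv2.resize(t[190:340,80:230],(400,400)),cv2.resize(s[110:260,310:460],(400,400))]))
E
```

```text
{'time': 12.85, 'ee_pos': [0.4925, 0.3546, 0.1769], 'tcp_rot': [179.9529, 0.03, -5.4914], 'wrist_force': [-0.1146, 0.8528, -2.1751], 'opening': 0.0249}
```

View pics/c7.png

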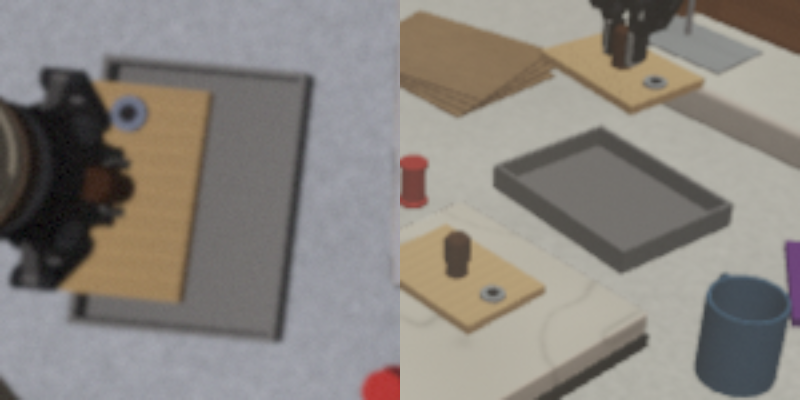

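The template is aligned with the tray and above it; the offset in the top view is camera parallax. Now I'll lower it.

send_rows(
  plan=[
    [[0,0,0.08],[0,0,0],1],
    [[0,0,0.18],[0,0,0],1],
    [[0,0,0.28],[0,0,0],1],
    [[0,0,0.38],[0,0,0],1],
    [[0,0,0.44],[0,0,0],1],
    [[0,0,0.47],[0,0,0],1],
    [[0,0,0.4833],[0,0,0],1],
    [[0,0,0.4833],[0,0,0],1],
    [[0,0,0.4833],[0,0,0],1],
  ],
)

```text
time: 13.85
ee_pos: [0.4932, 0.3557, 0.0336]
tcp_rot: [-179.9, -0.1, -5.5]
wrist_force: [-0.9, 1.1, -3.3]
opening: 0.0245
```

send_rows(
  plan=[
    [[0,0,0.005],[0,0,0],1],
    [[0,0,0.01],[0,0,0],1],
    [[0,0,0.015],[0,0,0],1],
    [[0,0,0.02],[0,0,0],1],
    [[0,0,0.02],[0,0,0],1],
    [[0,0,0.02],[0,0,0],1],
  ],
)

```text
time: 14.45
ee_pos: [0.4924, 0.3554, 0.0262]
tcp_rot: [180.0, 0.0, -5.5]
wrist_force: [-0.5, 0.1, -2.9]
opening: 0.0244
```

send_rows(
  plan=[
    [[0,0,0.0033],[0,0,0],1],
    [[0,0,0.0067],[0,0,0],1],
    [[0,0,0.0067],[0,0,0],1],
    [[0,0,0.0067],[0,0,0],1],
  ],
)

```text
time: 14.85
ee_pos: [0.4925, 0.3554, 0.0242]
tcp_rot: [180.0, 0.0, -5.5]
wrist_force: [0.8, -0.1, -4.0]
opening: 0.0244
```

Still hanging at about -3 N. I'll go down in 1 mm steps.

send_rows(
  plan=[
    [[0,0,0.0033],[0,0,0],1],
    [[0,0,0.0033],[0,0,0],1],
    [[0,0,0.0033],[0,0,0],1],
  ],
)

```text
time: 15.15
ee_pos: [0.4925, 0.3554, 0.0232]
tcp_rot: [180.0, 0.0, -5.5]
wrist_force: [0.7, 0.1, -3.5]
opening: 0.0248
```

send_rows(
  plan=[
    [[0,0,0.0033],[0,0,0],1],
    [[0,0,0.0033],[0,0,0],1],
    [[0,0,0.0033],[0,0,0],1],
  ],
)

```text
time: 15.45
ee_pos: [0.4926, 0.3555, 0.0225]
tcp_rot: [-180.0, -0.0, -5.5]
wrist_force: [1.0, 0.0, -1.3]
opening: 0.0245
```

send_rows(
  plan=[
    [[0,0,0.0033],[0,0,0],1],
    [[0,0,0.0033],[0,0,0],1],
    [[0,0,0.0033],[0,0,0],1],
  ],
)

```text
time: 15.75
ee_pos: [0.4926, 0.3556, 0.0218]
tcp_rot: [-180.0, -0.0, -5.5]
wrist_force: [-1.5, -0.3, 4.0]
opening: 0.0248
```

It's in contact with about 7 N on the floor. I'll open and retreat straight up.

send_rows(
  plan=[
    [[0,0,0],[0,0,0],0.2],
    [[0,0,0],[0,0,0],0],
    [[0,0,0],[0,0,0],-0.3],
    [[0,0,0],[0,0,0],-0.7],
    [[0,0,0],[0,0,0],-1],
    [[0,0,0],[0,0,0],-1],
    [[0,0,0],[0,0,0],-1],
    [[0,0,0],[0,0,0],-1],
  ],
)

```text
time: 16.55
ee_pos: [0.4925, 0.3554, 0.0213]
tcp_rot: [-180.0, 0.0, -5.5]
wrist_force: [0.5, 0.1, -0.2]
opening: 0.085
```

send_rows(
  plan=[
    [[0,0,-0.03],[0,0,0],-1],
    [[0,0,-0.1],[0,0,0],-1],
    [[0,0,-0.2],[0,0,0],-1],
    [[0,0,-0.35],[0,0,0],-1],
    [[0,0,-0.5],[0,0,0],-1],
    [[0,0,-0.6],[0,0,0],-1],
    [[0,0,-0.6],[0,0,0],-1],
  ],
)

```text
time: 17.25
ee_pos: [0.4937, 0.3563, 0.2075]
tcp_rot: [-179.7, -0.4, -5.5]
wrist_force: [0.1, -0.0, -0.0]
opening: 0.0856
```

send_rows(
  plan=[
    [[-0.5,0.3,0],[0,0,0],-1],
    [[-0.5,0.3,0],[0,0,0],-1],
    [[-0.5,0.3,0],[0,0,0],-1],
    [[-0.5,0.3,0],[0,0,0],-1],
    [[-0.5,0.3,0],[0,0,0],-1],
    [[-0.5,0.3,0],[0,0,0],-1],
  ],
)

```text
time: 17.85
ee_pos: [0.3346, 0.2803, 0.2016]
tcp_rot: [-179.9, -0.1, -5.5]
wrist_force: [-0.1, 0.3, 0.3]
opening: 0.0856
```

```bash
python3 - <<'E'
from h import *
obs(); t=camera('top');s=camera('scene')
cv2.imwrite('pics/c8.png',np.hstack([cv2.resize(t[180:320,80:300],None,fx=1.8,fy=1.8),cv2.resize(s[130:270,230:450],None,fx=1.8,fy=1.8)]))
h=cv2.cvtColor(t,cv2.COLOR_BGR2HSV); m=((h[...,1]>60)&(h[...,0]>8)&(h[...,0]<25)&(h[...,2]>90)).astype(np.uint8)
for n,b,z in(('B',(200,325,105,200),.017),('A',(195,290,235,315),.05)):
    w=np.zeros_like(m); w[b[0]:b[1],b[2]:b[3]]=m[b[0]:b[1],b[2]:b[3]]; w=cv2.morphologyEx(w,cv2.MORPH_OPEN,np.ones((3,3)))
    P=np.array([atz(p[::-1],'top',z)[:2] for p in np.argwhere(w)],np.float32); print(n,cv2.minAreaRect(P))
E
```

```text
{'time': 17.85, 'ee_pos': [0.3346, 0.2803, 0.2016], 'tcp_rot': [-179.9471, -0.0563, -5.4674], 'wrist_force': [-0.1288, 0.3332, 0.2516], 'opening': 0.0856}Traceback (most recent call last):
  File "<stdin>", line 7, in <module>
  File "h.py", line 10, in atz
    o,d=ray(px,c); return o+d*(z-o[2])/d[2]
        ~~~^^^^^^
  File "h.py", line 5, in ray
    k=get_calibration(c); K=np.array([[k['fx'],0,k['cx']],[0,k['fy'],k['cy']],[0,0,1.]])
ValueError: time passes only in moves, steps and waits
```

View pics/c8.png

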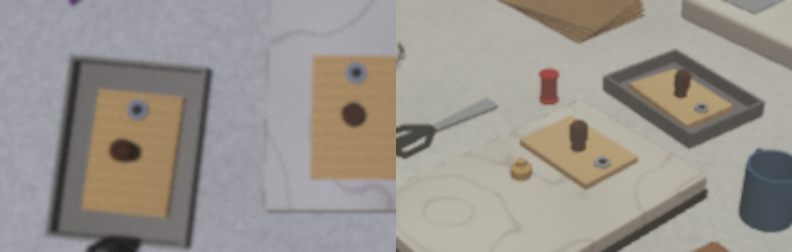

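The template lies flat inside the tray: its centre is at left crop (133,152), and the tray's is at about (130,152). A and the weight haven't moved, and the gripper is clear. Handing in.

```bash
python3 -c "
from workcell import bot
print(bot.job_done())"
```

```text
the job is handed in; nothing more can be done
None
```

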